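# Open the top half of the scrap hutch door

### The job

The scrap hutch on the bench has a split door; get it ready for rejected plates. Loosen the wing nut, swing its hinged eyebolt out of the slotted lug so that it drops clear, then swing the top half of the door wide open, at least square to the hutch front, and leave it there. The bottom half must stay shut and bolted, and the valve plate, reed tray and plug gauge on the bench are not to be disturbed.

Things in the scene. Friction and masses are not known exactly. Their poses are not given: they have to be found in the camera images.
- hutch: Fixed grey steel scrap hutch, 200 deep (own x) x 270 wide (y) x 246 mm high, flat roof. Origin: centre of its underside, z up. The split door is on its front, which faces own -x (face at x = -100 mm). Both halves are hinged at y = +110 mm, free edge at y = -90 mm. Top half covers heights 137 to 244 mm, bottom half 14 to 133 mm.
- nut_wings (a point): On the nut's axis, 28 mm above the lug when tight (282 mm above the bench); moves with the nut. Own x runs along the two wings (50 mm over the tips, 11 mm thick across own y), own z along the rod. The wings reach 12 mm above this point; the 24 mm wide collar tops out 22 mm below it, the 17 mm hub 17 mm below it.
- wing_nut (a joint): Turn of the wing nut on the eyebolt, rad: 0 tight, grows anticlockwise seen from above (loosening), stop at 5.5; starts between 0 and 0.4. Coarse thread: it climbs 1.9 mm per rad. Below about 1.9 rad its collar still catches behind the lug's lip and keeps the eyebolt in; from 2.6 rad it swings out freely. Takes about 0.12 N m.
- eyebolt_pivot (a point): Pivot of the eyebolt, in a clevis on the hutch front at the hutch's x = -130, y = -115, z = 202 mm. The eyebolt is a 9 mm rod, 84 mm long, upright at the start in the slot of a lug on the top half's upper free corner: lug top at height 254 mm, slot open towards the hutch's -y, tines reaching 16 mm past the rod's axis that way and ending in a 3.5 mm raised lip.
- eyebolt (a joint): Swing of the hinged eyebolt with its nut, rad: 0 upright in the slot, stop at 2.0 (dropped over, a little below level). It swings sideways, parallel to the shut door, away from the door's hinge, towards the hutch's -y. Light; upright it stays, tipped beyond about 0.3 rad it falls by itself to the stop once the nut is loose.
- upper_handle (a point): Middle of the level bar of the D handle on the top half, height 227 mm. Bar 10 mm thick, 90 mm long (along the hutch's y when shut), its centre 50 mm out from the leaf: the gap behind it is 45 mm deep, open above and below; 10 mm legs join its ends to the leaf. Axes turn with the leaf: own -x points away from its outer face, own y towards the hinge.
- upper_hinge (a point): Point on the vertical hinge axis of the top half, at the handle's height; with the door shut the handle point lies 54 mm along own -x and 115 mm along own -y from it. Axes turn with the leaf.
- upper_leaf (a joint): Opening angle of the top half, rad: 0 shut, 1.57 square to the front, stop at 1.8. The free edge swings out towards the hutch's -x, clockwise seen from above. Stiff hinge (about 1 to 3 N at the handle): it stays where it is left. It cannot open while the eyebolt stands in its lug.
- lower_leaf (a joint): Opening angle of the bottom half, rad; 0 shut, hinged like the top half. It is held by its barrel bolt and must stay at 0.
- lower_bolt (a joint): Slide of the barrel bolt of the bottom half, m: 0 shot into its keeper on the frame, 0.03 withdrawn. Height 105 mm, near the free edge. Leave it at 0.
- valve_plate: Loose bystander: rejected steel valve plate, disc of 90 mm diameter, 8 mm thick, flat on the bench. Origin at the centre of its underside.
- reed_tray: Loose bystander: grey plastic reed tray, 120 x 80 x 22 mm, on the bench. Origin at the centre of its underside.
- plug_gauge: Loose bystander: brass plug gauge lying along its own x, 105 mm long, 20 mm thick, on the bench. Origin under its middle.

How it is judged:
On the way, in this order (a step that is already met when the one before it is completed fails the run):
1. the wing nut is loosened while the eyebolt still stands in the lug (value of joint wing_nut above 1.6 rad and value of joint eyebolt below 0.5 rad), for 0.05 s.
2. the eyebolt is swung out of the slotted lug (value of joint eyebolt above 1 rad), for 0.1 s.
3. the top half of the door is wide open (value of joint upper_leaf above 1.45 rad), for 0.1 s.
At the end, for the whole second after the job is handed in: The top half stands open at 1.45 rad (83 degrees) or more and is at rest, the eyebolt is out of the lug (swung over by more than 1.0 rad), the bottom half is shut (under 0.04 rad) and its bolt still shot (within 6 mm) (value of joint upper_leaf above 1.45 rad and velocity of joint upper_leaf between -0.05 and 0.05 rad/s and value of joint eyebolt above 1 rad and value of joint lower_leaf below 0.04 rad and value of joint lower_bolt below 0.006 m); the robot touches nothing.
It fails at once if the bottom half is opened or unbolted (value of joint lower_leaf above 0.08 rad or value of joint lower_bolt above 0.012 m).
It fails at once if the valve plate, reed tray or plug gauge is moved by more than 20 mm (distance of any of valve_plate, reed_tray, plug_gauge from where it was at the start of the episode above 0.02 m).
It also fails if it takes over 72 s, if anything falls off the work surface, if the arm or the gripper's body presses on something with over 40 N, if the wrist force passes 120 N, or if a joint passes its speed limit or range.

### The arm

A 6-joint arm with a two-finger parallel gripper is mounted at the origin on the work surface. World frame = base frame: x ahead of the robot, y to its left, z up, the work surface at z = 0. Lengths are in m, angles in rad, forces in N, time in s.
With the tool pointing down it reaches from about 0.275 to 0.825 m from the base axis. Payload 4.9 kg.
Tool frame: the origin (TCP) lies midway between the tips of the shut fingers; the grasp point (between the pads) lies 19 mm behind it (bot.grip_depth is the distance from the TCP to the grasp point, in m); z points along the fingers, y is the line along which they close (so a half turn about z gives the same grasp; the last joint's range is limited). The gripper opens to 85 mm and grips with 20 to 120 N. Pads are 22 mm wide; open, the fingers measure 114 mm over their backs; the gripper's body (76 mm by 85 mm) begins 54 mm behind the grasp point. The pads swing forward as they close: fully open they stand 13 mm farther back than shut.
Start: joints at [-1.447, 0.326, -0.193, 1.052, 0, 1.437], TCP at [0.14, -0.532, 0.231] pointing down, gripper open.
Joint ranges: [-2.65, 2.65], [-0.97, 1.79], [-1.3, 1.35], [-1.93, 2.1], [-1.47, 1.37], [-3.14, 3.14]. Speed limits (rad/s): [2.57, 2.57, 3.14, 3.14, 3.14, 3.14].

### API

Orientations are given as a unit quaternion [w, x, y, z].
In Python, from cell import bot gives the robot as it stands. Calls block until the motion is done:
- bot.move_pose(position, orientation): joint-space move of the TCP to a pose.
- bot.move_linear(position, speed=0.15, rotation=None, until_force=None): straight line of the TCP; rotation=None keeps the orientation; speed is the mean speed in m/s. With until_force (N) it stops when the force on the tool has changed by that much, and returns True; else False.
- bot.goto_joints(angles): joint-space move.
- bot.set_gripper(opening, grasp_force=None): opening from 0.0 (shut) to 1.0 (fully open); grasp_force is the grip in N (None keeps the last); returns when the fingers have stopped.
- bot.wait(seconds).
- bot.solve_ik(position, orientation): joint angles nearest the present ones, or None.
- bot.camera(name): name is "side" or "top" or "wrist"; returns the picture (384x512x3 uint8, red, green, blue); there is no depth.
- bot.calibration(name): a dict with "mtx" (3x3 intrinsics, pixels), "extrinsics" (4x4, takes a point from world to camera coordinates); the wrist camera has in their place "hand_eye" (4x4, takes a point from camera to tool coordinates, whose origin is the TCP and whose axes are the flange's). Camera axes: x right, y down, z forward; pixel columns grow to the right and rows downward; lengths in m; the calibration is good to about 2 mm. The wrist camera is an equidistant fisheye: a pixel r from the principal point sees the ray r / f radians off the axis. A picture is of the moment at which its call begins: read the wrist's pose just before it. calibration takes no time and is no camera call.
A pose or a line that the arm cannot do raises bot.PlanningError and nothing moves.
- bot.close_job(): hands the job in; it is judged then, once.
Trained networks look in the newest picture that a camera, given by its name, has taken for a name from the list of things; names that differ only in an ending like _2 or _b are one class to them, and where a whole thing is asked for, a point or a joint stands for the part that bears it (a point fixed in the world has none). Each returns a list of dicts, best first, with "confidence" (0 to 1); they miss things now and then, are a little off and sometimes report something else, mostly with a low value. They report only what shows in the picture. A call takes as long as a camera call.
- bot.search_frame(camera, thing): "bbox" ([left, top, width, height] in pixels, round what is visible of it).
Readings, each from a call of its own:
- bot.read_clock(): time.
- bot.read_joint_positions(): joint angles.
- bot.read_joint_vel(): joint speeds.
- bot.read_joint_efforts(): joint torques, N m.
- bot.read_position(): TCP position.
- bot.read_tool_rot(): TCP orientation.
- bot.read_ft_force(): force on the tool from outside, world axes, zero at the start.
- bot.read_moment(): the same for the moment, N m.
- bot.read_gripper_width(): opening from 0.0 (shut) to 1.0 (fully open).
- bot.read_finger_force(): force on a finger pad.
Only numpy, scipy, OpenCV 4.12 (cv2) and the standard library are available. Lean on these libraries where they do the work, as an engineer would, in place of code of your own. Each camera call takes 0.05 s, during which the arm holds its last target. There are 200 camera calls.

## Working session

There is one attempt and no reset: what is moved stays moved. The work goes in short steps, each a Python script; the robot and the scene stay as the last script left them, time stands still between calls to the robot, and variables do not carry over. Pictures are saved under pics/ and viewed, at most 10 in all, crops included, and the job is handed in when it is done.

```bash
mkdir -p pics; ls; python3 - <<'E'
from cell import bot
import cv2,numpy as np
np.set_printoptions(precision=4,suppress=True)
ims=[]
for c in("side","top"):
    im=bot.camera(c); ims.append(im); cv2.imwrite(f"pics/{c}0.png",im[:,:,::-1])
    k=bot.calibration(c); print(c,k["mtx"],k["extrinsics"])
    for t in("hutch","nut_wings","upper_handle","eyebolt_pivot","valve_plate","reed_tray","plug_gauge"):
        print(t,[(np.round(d["bbox"],1),round(d["confidence"],2)) for d in bot.search_frame(c,t)[:2]])
k=bot.calibration("wrist");print(k)
print(bot.read_tool_rot(),bot.read_clock())
E
```

```text
pics
side [[398.7725   0.     255.6243]
 [  0.     398.7725 191.3193]
 [  0.       0.       1.    ]] [[ 0.9586 -0.2846 -0.0106 -0.5379]
 [-0.1467 -0.4614 -0.875   0.2208]
 [ 0.2441  0.8403 -0.484   0.7254]
 [ 0.      0.      0.      1.    ]]
hutch [(array([110.6,  98.7, 171. , 164.7]), 0.96), (array([196.5, 168.3,  66.8,  85.9]), 0.23)]
nut_wings [(array([261.9,  97.7,  20.2,  21.4]), 0.72)]
upper_handle [(array([191.6, 115.6,  89.9,  87. ]), 0.93), (array([195.2, 166.9,  68.5,  85. ]), 0.3)]
eyebolt_pivot [(array([112.1,  98. , 169.4, 169.3]), 0.96)]
valve_plate [(array([277. , 256.4,  45.2,  32.6]), 0.59), (array([188.3, 115.7,  91.2,  85.2]), 0.24)]
reed_tray [(array([311.3, 298.3,  78.2,  76.4]), 0.8)]
plug_gauge [(array([207.2, 336.6,  61.9,  36.8]), 0.82), (array([261.9,  98.3,  19.7,  20.2]), 0.37)]
top [[454.7476   0.     252.8331]
 [  0.     454.7476 199.7093]
 [  0.       0.       1.    ]] [[-0.0112 -0.9997 -0.0219  0.0039]
 [-0.9961  0.0131 -0.0873  0.5728]
 [ 0.0875  0.0208 -0.9959  1.1063]
 [ 0.      0.      0.      1.    ]]
hutch [(array([ 83.3, 140.2, 160.7, 187.9]), 0.67)]
nut_wings [(array([166.2, 142. ,  17.7,  19.3]), 0.8)]
upper_handle [(array([166.5, 151.1,  74. , 102.1]), 0.71)]
eyebolt_pivot [(array([ 79.7, 140.4, 166.5, 187.2]), 0.86)]
valve_plate [(array([266.6, 160. ,  36.6,  36.3]), 0.66), (array([166.3, 150.7,  70.7, 102.4]), 0.25)]
reed_tray []
plug_gauge [(array([342.8, 223.4,  18.2,  41.1]), 0.64)]
{'mtx': array([[297.3186,   0.    , 248.8259],
       [  0.    , 297.3186, 191.0016],
       [  0.    ,   0.    ,   1.    ]]), 'hand_eye': array([[ 0.0003, -0.946 , -0.3243,  0.083 ],
       [ 1.    ,  0.0001,  0.0007,  0.0011],
       [-0.0007, -0.3243,  0.946 , -0.1427],
       [ 0.    ,  0.    ,  0.    ,  1.    ]])}
[ 0.      0.9917  0.1285 -0.    ] 0.8
```

```bash
python3 - <<'E'
import cv2,numpy as np
a=cv2.imread("pics/side0.png")[80:280,90:340];b=cv2.imread("pics/top0.png")[110:340,60:380]
a=cv2.resize(a,None,fx=3,fy=3,interpolation=2);b=cv2.resize(b,None,fx=2.5,fy=2.5,interpolation=2)
cv2.imwrite("pics/side0c.png",a);cv2.imwrite("pics/top0c.png",b)
E
```

```text
(no output)
```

View pics/side0c.png

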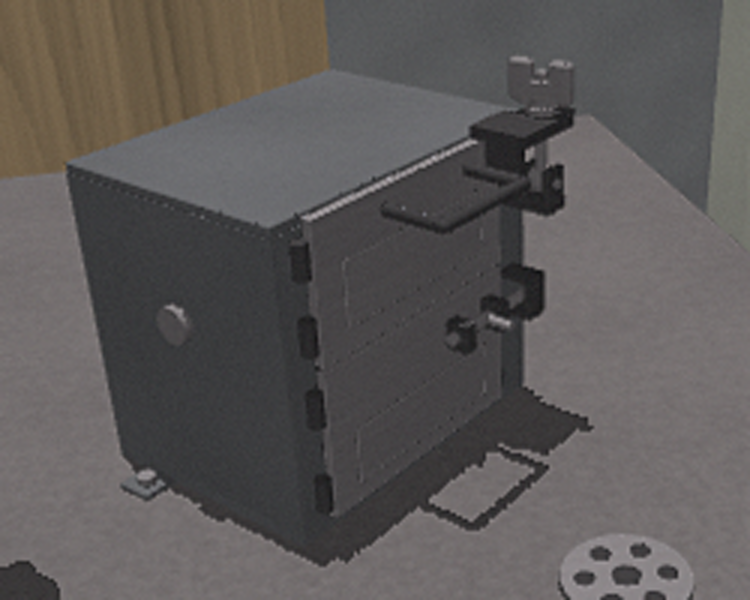

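View pics/top0c.png

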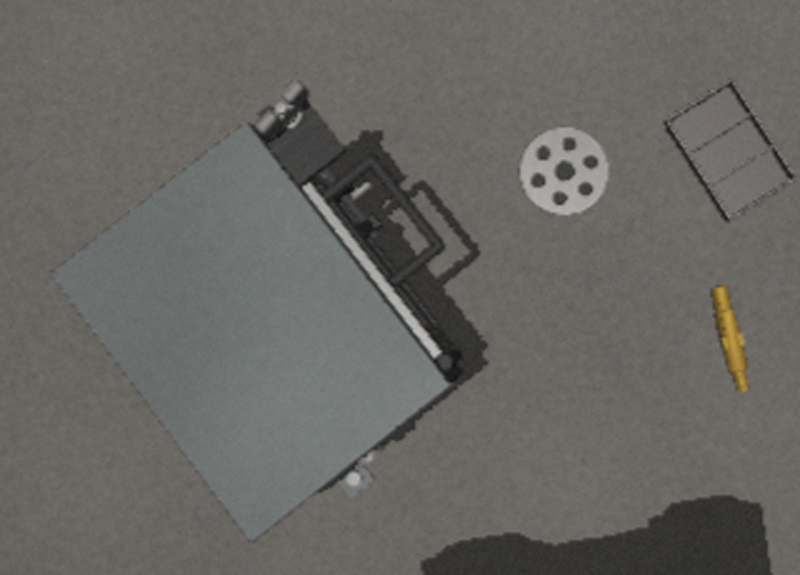

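```bash
cat > h.py <<'E'
import numpy as np
from scipy.spatial.transform import Rotation as R
np.set_printoptions(precision=4,suppress=True)
def ray(k,uv):
    E=k["extrinsics"];c=-E[:3,:3].T@E[:3,3]
    d=E[:3,:3].T@np.linalg.solve(k["mtx"],[uv[0],uv[1],1]);return c,d
def atz(k,uv,z):
    c,d=ray(k,uv);return (c+d*(z-c[2])/d[2])[:2]
def proj(k,p):
    q=k["extrinsics"]@np.append(p,1);q=k["mtx"]@q[:3];return q[:2]/q[2]
def quat(yaw): # tool down, tool x at heading yaw, tool y = x rotated -90
    x=np.array([np.cos(yaw),np.sin(yaw),0]);z=np.array([0,0,-1.]);y=np.cross(z,x)
    q=R.from_matrix(np.c_[x,y,z]).as_quat();return [q[3],q[0],q[1],q[2]]
E
python3 - <<'E'
from h import *
from cell import bot
kt,ks=bot.calibration("top"),bot.calibration("side")
T=lambda p:(p[0]/2.5+60,p[1]/2.5+110); S=lambda p:(p[0]/3+90,p[1]/3+80)
W=[atz(kt,T(p),.246) for p in[(52,273),(250,123),(455,382),(252,541)]]
O=np.array([(.1,-.135),(-.1,-.135),(-.1,.135),(.1,.135)]) # guess order
# image: 250,123 = front/free corner ; 455,382 front/hinge ; 52,273 rear/free
W=np.array(W);print(W,[np.linalg.norm(W[i]-W[i-1]) for i in range(4)])
a,b=O-O.mean(0),W-W.mean(0)
yaw=np.arctan2((a[:,0]*b[:,1]-a[:,1]*b[:,0]).sum(),(a*b).sum());c=W.mean(0)
print("hutch",c,yaw)
Rm=np.array([[np.cos(yaw),-np.sin(yaw)],[np.sin(yaw),np.cos(yaw)]])
print("resid",W-(c+O@Rm.T))
own=lambda w:Rm.T@(np.asarray(w)-c)
print("nut via pivot",c+Rm@[-.13,-.115]," via top",atz(kt,(175,151.6),.287),own(atz(kt,(175,151.6),.287)))
def tri(pt,ps):
    (c1,d1),(c2,d2)=ray(kt,pt),ray(ks,ps);s=np.linalg.lstsq(np.c_[d1,-d2],c2-c1,rcond=None)[0]
    return (c1+s[0]*d1+c2+s[1]*d2)/2
print("tri",tri((175,151.6),(272,108.4)))
wa,wb=atz(kt,T((265,123)),.29),atz(kt,T((297,92)),.29);print("wings",wa,wb,np.arctan2(*(wb-wa)[::-1]),np.linalg.norm(wa-wb))
sa,sb=[S((520,70)),S((564,72))]
print("wings side",*(lambda u,v:(u,v,np.arctan2(*(v-u)[::-1])))(atz(ks,sa,.29),atz(ks,sb,.29)))
print("handle",own(atz(kt,T((406,200)),.227)), [own(atz(kt,T(p),.227)) for p in((372,157),(440,243))])
sh=[S((385,208)),S((445,228)),S((527,185))]
print("handle side",[own(atz(ks,p,.227)) for p in sh])
E
```

```text
[[0.5186 0.3385]
 [0.6382 0.1794]
 [0.4284 0.0152]
 [0.3064 0.1756]] [np.float64(0.26751804431582954), np.float64(0.19899885735422512), np.float64(0.2664095406696334), np.float64(0.20162832031465486)]
hutch [0.4729 0.1772] 2.2260106438777405
resid [[-0.0004 -0.0002]
 [-0.0027 -0.0007]
 [ 0.0017 -0.0005]
 [ 0.0014  0.0014]]
nut via pivot [0.6433 0.1442]  via top [0.6452 0.141 ] [-0.1336 -0.1146]
tri [0.6458 0.1437 0.2755]
wings [0.63   0.1578] [0.6538 0.1331] -0.8025998695944049 0.03430645491168573
wings side [0.6228 0.139 ] [0.6509 0.1244] -0.47886219562736326
handle [-0.1597 -0.0071] [array([-0.1595, -0.0526]), array([-0.1598,  0.038 ])]
handle side [array([-0.1061,  0.0393]), array([-0.1594,  0.0424]), array([-0.1609, -0.0477])]
```

```bash
python3 - <<'E'
from h import *
from cell import bot
import cv2
p=[.6445,.143,.267]
for y in np.arange(-6,6,.6)+-.8:
    q=bot.solve_ik(p,quat(y)); print(round(y,2), None if q is None else np.array(q))
bot.move_pose([.6445,.143,.37],quat(-.8+np.pi if bot.solve_ik(p,quat(-.8+np.pi))[5]<bot.solve_ik(p,quat(-.8))[5] else -.8))
print(bot.read_joint_positions(),bot.read_position(),bot.read_tool_rot(),bot.read_clock())
cv2.imwrite("pics/w1.png",bot.camera("wrist")[:,:,::-1])
print([(d["bbox"],d["confidence"]) for d in bot.search_frame("wrist","nut_wings")])
E
```

```text
-6.8 [ 0.1066  0.5219  0.2     1.2489  0.     -2.5182]
-6.2 [ 0.1066  0.5219  0.2     1.2489  0.     -3.1182]
-5.6 [0.1066 0.5219 0.2    1.2489 0.     2.565 ]
-5.0 [0.1066 0.5219 0.2    1.2489 0.     1.965 ]
-4.4 [0.1066 0.5219 0.2    1.2489 0.     1.365 ]
-3.8 [0.1066 0.5219 0.2    1.2489 0.     0.765 ]
-3.2 [0.1066 0.5219 0.2    1.2489 0.     0.165 ]
-2.6 [ 0.1066  0.5219  0.2     1.2489  0.     -0.435 ]
-2.0 [ 0.1066  0.5219  0.2     1.2489  0.     -1.035 ]
-1.4 [ 0.1066  0.5219  0.2     1.2489  0.     -1.635 ]
-0.8 [ 0.1066  0.5219  0.2     1.2489  0.     -2.235 ]
-0.2 [ 0.1066  0.5219  0.2     1.2489  0.     -2.835 ]
0.4 [0.1066 0.5219 0.2    1.2489 0.     2.8482]
1.0 [0.1066 0.5219 0.2    1.2489 0.     2.2482]
1.6 [0.1066 0.5219 0.2    1.2489 0.     1.6482]
2.2 [0.1066 0.5219 0.2    1.2489 0.     1.0482]
2.8 [0.1066 0.5219 0.2    1.2489 0.     0.4482]
3.4 [ 0.1066  0.5219  0.2     1.2489  0.     -0.1518]
4.0 [ 0.1066  0.5219  0.2     1.2489  0.     -0.7518]
4.6 [ 0.1066  0.5219  0.2     1.2489  0.     -1.3518]
[ 0.1057  0.5169  0.447   1.5011 -0.0002 -2.2349] [0.6446 0.1423 0.3699] [ 0.0001  0.9209 -0.3899 -0.0001] 3.875
[([234.4, 171.5, 24.6, 63.1], 0.94)]
```

View pics/w1.png

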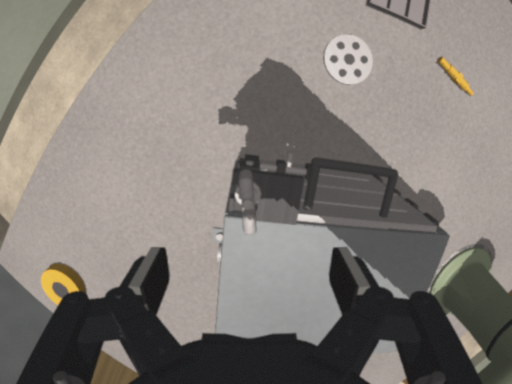

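```bash
python3 - <<'E'
import cv2
a=cv2.imread("pics/w1.png")[145:245,200:320]
cv2.imwrite("pics/w1c.png",cv2.resize(cv2.convertScaleAbs(a,alpha=1.6),None,fx=6,fy=6,interpolation=2))
E
```

```text
(no output)
```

View pics/w1c.png

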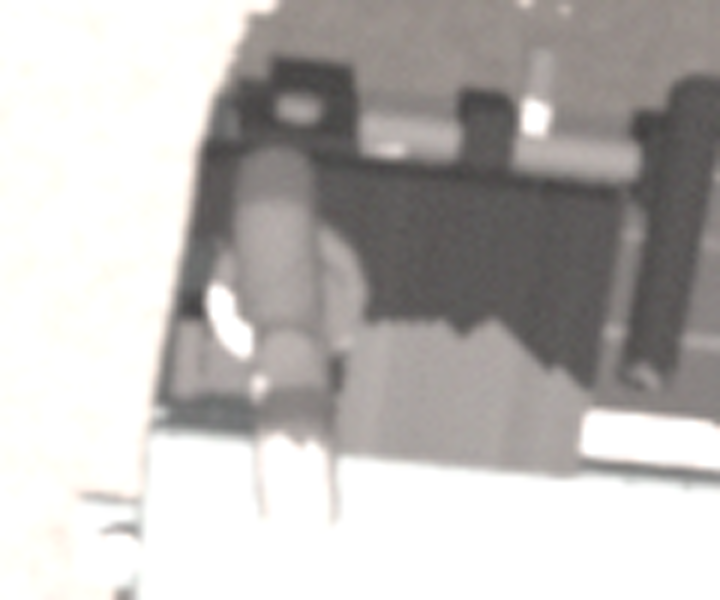

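```bash
python3 - <<'E'
from h import *
from cell import bot
k=bot.calibration("wrist");H=k["hand_eye"];f=k["mtx"][0,0];c0=k["mtx"][:2,2]
p=np.array([.6446,.1423,.3699]);q=[0.0001,0.9209,-0.3899,-0.0001];Rt=R.from_quat([q[1],q[2],q[3],q[0]]).as_matrix()
def w(uv,z):
    d=np.array(uv)-c0;r=np.hypot(*d);t=r/f;v=np.array([*(d/r*np.sin(t)),np.cos(t)])
    v=Rt@H[:3,:3]@v;c=p+Rt@H[:3,3];return (c+v*(z-c[2])/v[2])[:2]
for z in(.287,.292):
    a,b=w((245.5,175),z),w((249.5,229),z);d=a-b;print(a,b,(a+b)/2,np.linalg.norm(d),np.arctan2(d[1],d[0]))
print([w(u,.254) for u in((245.8,178),)])
E
```

```text
[0.6599 0.1287] [0.6248 0.1604] [0.6423 0.1446] 0.04727827467642565 -0.7331971424189817
[0.6608 0.1277] [0.6265 0.1586] [0.6437 0.1432] 0.04623019088728454 -0.7331971424189812
[array([0.6515, 0.1375])]
```

```bash
python3 - <<'E'
from h import *
from cell import bot
import cv2
p=np.array([.6435,.1440,.267]);y0=-.74+np.pi
bot.set_gripper(.6)
bot.move_pose([.6435,.1440,.33],quat(y0)); print(bot.read_joint_positions())
print(bot.move_linear(list(p),speed=.08,until_force=8),bot.read_position(),bot.read_clock())
bot.set_gripper(0,grasp_force=40)
print(bot.read_gripper_width(),bot.read_finger_force(),bot.read_ft_force(),bot.read_moment())
for a in (.5,1,1.5,2,2.5,3,3.5):
    bot.goto_joints(bot.solve_ik(list(p+[0,0,.0019*a]),quat(y0+a)))
    print(a,bot.read_gripper_width(),bot.read_ft_force(),bot.read_moment(),bot.read_joint_positions()[5],bot.read_clock())
cv2.imwrite("pics/w2.png",bot.camera("wrist")[:,:,::-1]);cv2.imwrite("pics/s2.png",bot.camera("side")[60:220,150:350,::-1])
E
python3 -c "
import cv2,numpy as np
a=cv2.imread('pics/s2.png');cv2.imwrite('pics/s2c.png',cv2.resize(a,None,fx=3.5,fy=3.5))"
```

```text
[0.1083 0.5103 0.3375 1.3979 0.     0.8481]
False [0.6438 0.1441 0.2676] 7.95
0.11673528470949232 43.33988992497325 [1.9112 1.6629 1.2759] [ 0.3286 -0.3773  0.0996]
0.5 0.11891489139959492 [4.0564 5.5428 0.1   ] [ 1.1463 -0.9747  0.0561] 0.34802969549625984 8.9417
1 0.11851229653667646 [ 3.7536  9.3715 -0.3638] [ 2.0186 -1.0379  0.0355] -0.1519438877293042 9.4917
1.5 0.11653877125406266 [ 3.0543 12.5175  0.474 ] [ 2.7686 -0.5749  0.0883] -0.6519236876210501 10.0417
2 0.11686364741418694 [-1.8204 13.9687  2.8284] [3.2221 0.2231 0.029 ] -1.1519148996809911 10.5917
2.5 0.11558897516269162 [-6.4942 14.8271  4.3805] [3.262  1.2525 0.0787] -1.6519908638155112 11.1417
3 0.11562421980847865 [-9.3263 13.5377  7.7943] [2.7706 2.0848 0.0481] -2.152044036482682 11.6917
3.5 0.12199929148547979 [-10.9563  10.3463   7.5166] [2.1801 2.6054 0.0709] -2.652037959031448 12.2417
```

View pics/s2c.png

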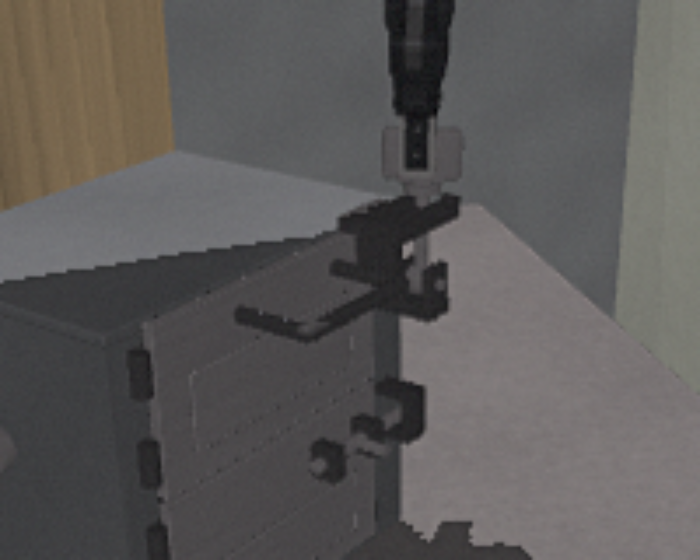

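```bash
cat >> h.py <<'E'
C=np.array([.4729,.1772]);YAW=2.226
RM=np.array([[np.cos(YAW),-np.sin(YAW)],[np.sin(YAW),np.cos(YAW)]])
def hw(x,y,z): return [*(C+RM@[x,y]),z]   # hutch -> world
E
python3 - <<'E'
from h import *
from cell import bot
import cv2
bot.set_gripper(.45)
p=bot.read_position();print(p)
bot.move_linear([p[0],p[1],.345],speed=.12)
bot.set_gripper(0)
yw=YAW-np.pi   # tool x along hutch -x
q=min((quat(yw+k*np.pi) for k in(0,1)),key=lambda q:abs(bot.solve_ik(hw(-.13,-.05,.345),q)[5]-bot.read_joint_positions()[5]))
bot.move_pose(hw(-.13,-.05,.345),q)
print(bot.move_linear(hw(-.13,-.05,.274),speed=.1,until_force=10))
print(bot.move_linear(hw(-.13,-.155,.274),speed=.06,until_force=25),bot.read_position(),bot.read_ft_force(),bot.read_clock())
bot.move_linear(hw(-.13,-.155,.36),speed=.15)
bot.wait(.3)
cv2.imwrite("pics/s3.png",cv2.resize(bot.camera("side")[60:260,150:350,::-1],None,fx=2.5,fy=2.5))
print(bot.search_frame("side","nut_wings")[:2],bot.read_clock())
E
```

```text
[0.6436 0.1435 0.2734]
False
False [0.6749 0.1684 0.2742] [-0.2114 -0.5315 -0.2866] 17.2083
[{'bbox': [280.2, 135.7, 16.5, 18.2], 'confidence': 0.54}] 18.3333
```

View pics/s3.png

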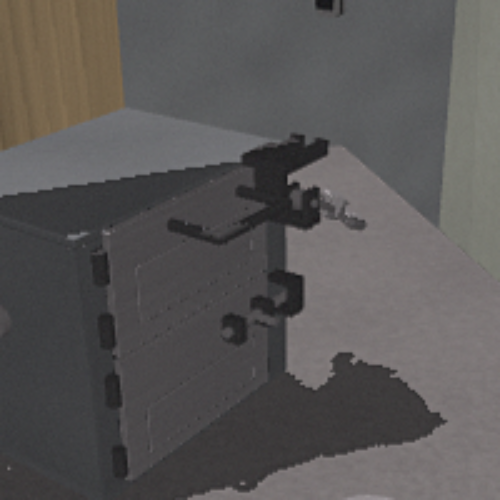

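```bash
python3 - <<'E'
from h import *
from cell import bot
import cv2
hx,hy=-.105,.110
def pose(a,y0,z=.208):
    r=np.array([[np.cos(a),np.sin(a)],[-np.sin(a),np.cos(a)]])@[-.054,-.115]
    return hw(hx+r[0],hy+r[1],z),quat(y0-a)
A=np.linspace(0,1.68,13)
for y0 in(YAW+np.pi/2,YAW-np.pi/2):
    J=[bot.solve_ik(*pose(a,y0)) for a in A]
    ok=all(j is not None for j in J) and np.abs(np.diff(J,axis=0)).max()<.8
    print(y0,ok,J[0],J[-1])
    if ok: break
assert ok
bot.set_gripper(.42)
bot.move_pose(*pose(0,y0,.30))
print(bot.move_linear(pose(0,y0)[0],speed=.08,until_force=8),bot.read_position(),bot.read_clock())
bot.set_gripper(0,grasp_force=35)
print(bot.read_gripper_width(),bot.read_finger_force(),bot.read_ft_force())
for a,n in zip(A[1:],range(99)):
    P=pose(a,y0);bot.move_linear(P[0],speed=.05,rotation=P[1])
    print(round(a,2),bot.read_gripper_width(),bot.read_ft_force(),bot.read_clock())
    if np.linalg.norm(bot.read_ft_force())>60: break
cv2.imwrite("pics/t4.png",bot.camera("top")[:,:,::-1])
E
```

```text
3.7967963267948965 True [-0.0339  0.3905 -0.1593  1.0211  0.     -0.6891] [-0.3674  0.2045 -0.4209  0.9454  0.      0.6574]
False [0.5742 0.0542 0.2086] 21.3333
0.10082110576589515 34.12931442260742 [-3.4382  0.9507  3.4616]
0.14 0.10041189538084007 [-5.2791  0.4008  6.2503] 22.2
0.28 0.10234983734909434 [-5.74    0.1085  5.2616] 22.7083
0.42 0.10422927752290703 [-7.031   2.0131  7.6837] 23.2167
0.56 0.10232508226447078 [-6.7945  2.1874  7.3743] 23.725
0.7 0.1035773266002008 [-6.4666  3.5586  8.1653] 24.2333
0.84 0.09906781101598927 [-7.1689  3.5272  8.1239] 24.7417
0.98 0.09819484793619544 [-7.3705  5.0725  8.2822] 25.25
1.12 0.10013708389505492 [-5.8677  5.8397  7.9036] 25.7583
1.26 0.09923779855675627 [-5.6186  8.0628  8.0982] 26.2667
1.4 0.0976047185050468 [-4.6773  7.6046  7.7947] 26.775
1.54 0.10126897570438616 [-3.4256  7.6707  7.9456] 27.2833
1.68 0.10429876786638047 [-2.4892  7.9494  6.8184] 27.7917
```

View pics/t4.png

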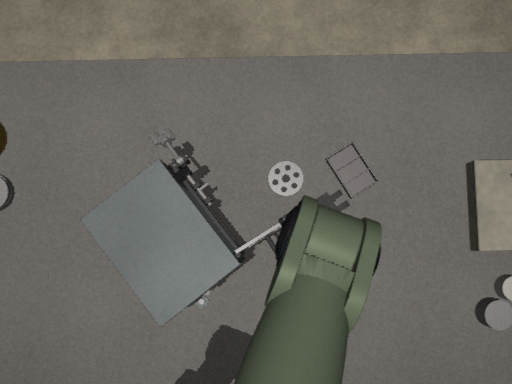

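The top half stands wide open (white leaf edge from (237,250) to (280,224)), the eyebolt is dropped at (165,137), and the bystanders are unmoved. I'll release, lift, retreat and check.

```bash
python3 - <<'E'
from h import *
from cell import bot
import cv2
bot.set_gripper(.42)
p=bot.read_position()
bot.move_linear([p[0],p[1],.33],speed=.08)
bot.goto_joints([-1.447,.326,-.193,1.052,0,1.437])
cv2.imwrite("pics/t5.png",bot.camera("top")[:,:,::-1])
k=bot.calibration("top")
for t in("valve_plate","plug_gauge"): print(t,bot.search_frame("top",t)[:1])
print(bot.read_ft_force(),bot.read_clock())
E
```

```text
valve_plate [{'bbox': [267.0, 162.4, 35.0, 35.6], 'confidence': 0.7}]
plug_gauge [{'bbox': [340.5, 223.8, 18.4, 40.5], 'confidence': 0.84}]
[-0.143  -0.9353  0.3706] 32.0167
```

View pics/t5.png

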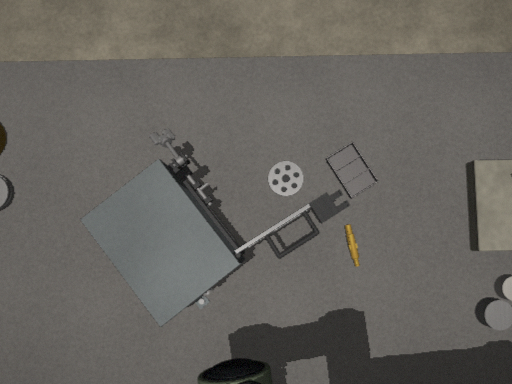

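The leaf runs from (237,250) to (310,207), which is about 1.69 rad open, and the arm is clear of everything. Handing in.

```bash
python3 -c "
from cell import bot
print(bot.close_job())"
```

```text
the job is handed in; nothing more can be done
None
```

I handed the job in at about 32 s: the wing nut is loosened, the eyebolt has dropped clear and the top half stands about 1.69 rad open. The bottom half and its bolt were never touched, the bystanders look undisturbed, and the hand-in call returned no verdict.

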